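# Fit the shift label behind the rack station's lip

### The arm

A 6-joint arm with a two-finger parallel gripper is mounted at the origin on the work surface. World frame = base frame: x ahead of the robot, y to its left, z up, the work surface at z = 0. Lengths are in m, angles in rad, forces in N, time in s.
With the tool pointing down it reaches from about 0.35 to 0.95 m from the base axis. Payload 17.4 kg.
Tool frame: the origin (TCP) lies at the very end of the fingers, on their centre line; the grasp point (between the pads) lies 19 mm behind it; z points along the fingers, y is the line along which they close (so a half turn about z gives the same grasp; the last joint's range is limited). The gripper opens to 93 mm and grips with 3 to 60 N. Pads are 15 mm wide; open, the fingers measure 128 mm over their backs; the gripper's body (75 mm by 188 mm) begins 65 mm behind the grasp point.
Start: joints at [1.066, 0.116, 1.442, -0, 1.584, -0.038], TCP at [0.304, 0.603, 0.219] pointing down, gripper open.
Joint ranges: [-2.83, 2.83], [-0.83, 2.19], [0.07, 2.5], [-1.14, 4.28], [0.01, 3], [-2.97, 2.97]. Speed limits (rad/s): [1.89, 1.89, 2.22, 3.14, 3.14, 3.14].

### API

Orientations are given as a unit quaternion [w, x, y, z].
In Python, from rig import sensors, viewer, ticket gives the robot as it stands.
- The arm moves only by the shell command python3 -m creep 'ROWS' [OPENING]. ROWS is a JSON object of lists of equal length, an entry for each row: "delta_pos": the shift along the world's x, y, z normalised to -1 to 1, where 1 is 7.5 cm, a list of three; "dr": the turn, a rotation vector about the world's x, y, z normalised to -1 to 1, where 1 is pi/2 rad, a list of three. In form: {"delta_pos": [[dx, dy, dz], ...], "dr": [[wx, wy, wz], ...]}. A call has 1 to 10 rows; each row shifts and turns the commanded pose from where the row before left it; what a row does not reach is not made up. A row lasts 1/8 s, in which the tool goes at most 62.5 mm and 10.7 degrees, less where a joint would pass 70% of its speed; a pose out of reach is approached as far as the arm can. A call with a number of a shift or a turn outside -1 to 1 is refused whole. A call with a gripper value outside its range is refused whole. OPENING is the opening, from -1 (shut) to 1 (fully open), set as the call begins (- or left out, the last holds). The fingers move at their own pace and stop on an object; the grip force is fixed at half the most. Time passes only in rows, so rows that do not move let the fingers close. It gives the time, the measured TCP pose, the force, the opening and the grip force at its end, in the units of the state.
- sensors.get_obs(): the state, without advancing time (a new reading comes with each control period).
- viewer.read_camera(name): name is "scene" or "top"; returns a dict with "img" (384x512x3 uint8, red, green, blue), "range_z" (384x512 float32, m along the optical axis (not along the pixel's ray), 0 where there is no reading), "fx", "fy", "cx", "cy" (pixels), "xyz" and "orientation" of the camera in the world. Camera axes: x right, y down, z forward; pixel columns grow to the right and rows downward; lengths in m; the calibration is good to about 2 mm. A picture is of the moment at which its call begins.
- ticket.hand_in(): hands the job in; it is judged then, once.
The state is a dict: "time": time; "joint_positions": joint angles; "qd": joint speeds; "joint_torque": joint torques, N m; "eef_pos": TCP position; "tool_rot": TCP orientation; "ft_force": force on the tool from outside, world axes, zero at the start; "torque": the same for the moment, N m; "gripper_width": finger opening in m; "grasp_force": force on a finger pad.
Only numpy, scipy, OpenCV 4.12 (cv2) and the standard library are available. Lean on these libraries where they do the work, as an engineer would, in place of code of your own. Each camera call takes 0.05 s, during which the arm holds its last target. There are 200 camera calls.

### The job

Get the tube rack station ready for the next shift: first lower its clear sash with the blue handle all the way down, then take the blue label holder out of its stand and push it down behind the lip of the label rail, into the empty bay with the orange sprung seat, until the seat is pressed fully home. Finish while still holding it pressed down with the gripper (the spring lifts it again if you let go), with the sash left down. Do not disturb the yellow label holder, the tape roll or the jar.

Things in the scene. Friction and masses are not known exactly. Their poses are not given: they have to be found in the camera images.
- sash_handle (a point): centre of the blue handle bar on the top edge of the clear sash (260 mm wide, 5 mm thick, 90 mm tall below the bar); moves with it. Bar: 14 mm thick (x), 16 mm tall, 260 mm long (y), free from above. Axes as station
- sash (a joint): height of the sash above its lowest position, m: 0 = all the way down, 0.15 = top. It stays where it is left (6 N friction, 0.3 kg, so about 3 N downwards moves it). When down, the handle's top is 120 mm above the bench.
- bay (a point): where the blue holder's centre lies when fully home: 91 mm above the bench, over the channel. Axes as station. The holder goes in straight down, thickness along x, width along y, either face in front. The slot is 9 mm (x) by 68 mm (y), between aluminium lip and wall and between black cheeks; straight from 19 mm below this point down, flared on all sides above that, to 5 mm below this point
- seat (a joint): how far the orange spring seat at the bottom of the bay is pressed down, m: 0 = released (its top is then 35 mm below point bay), 0.010 = fully home against a hard stop (top 45 mm below point bay). The spring pushes back with about 3 N at first touch and 7 N at full depth.
- blue_center (a point): centre (half-way up) of the loose blue label holder: plate 6 mm thick (x), 60 wide (y), 90 tall (z), about 50 g, white insert and yellow dot on both faces. Starts upright in a fixed grey stand (50 x 90 mm, 32 mm tall), bottom 6 mm above the bench, in a slot 26 mm deep: pull it straight up. Grip across the thickness about 30 mm above this point: the fingers then clear stand and rail
- yellow_center (a point): centre of the yellow label holder with a black dot, same shape, in an identical grey stand. Leave it alone.
- tape_center (a point): centre of a loose roll of tape lying flat, 72 mm across, 24 mm tall. Leave it alone.
- jar_center (a point): centre of a loose white-labelled jar with a red cap, 52 mm across, 62 mm tall. Leave it alone.
- station: fixed tube rack station; origin on the bench under the label channel's middle. x points from the sash to the tube rack, y along the front, z up. Sash plane at x -65 mm, sash guide posts at y +-137 mm, 228 mm tall; bay at y -30 mm; a fixed green label holder at y 35 to 95 mm, top 136 mm high; red-capped tubes behind (x 65 to 165 mm), 104 mm high
Mind the look-alikes: they are no part of the job. Of the things like the part that bears blue_center, leave any that is pink; of the rest the larger one is meant.

How it is judged:
By the outcome, as a careful person would: the job done as asked, in the order asked, and still so for the second after the job is handed in, while the arm keeps its last pose, push and grip.
It also fails if it takes over 58 s, if anything falls off the work surface, if the arm or the gripper's body presses on something with over 40 N, if the wrist force passes 120 N, or if a joint passes its speed limit or range.

## Working session

There is one attempt and no reset: what is moved stays moved. The work goes in short steps, Python scripts to look and compute and a shell command to move; the robot and the scene stay as the last step left them, time stands still between calls to the robot, and variables do not carry over. Pictures are saved under pics/ and viewed, at most 10 in all, crops included, and the job is handed in when it is done.

```bash
ls; mkdir -p pics; cat > h.py <<'E'
import numpy as np, cv2
from scipy.spatial.transform import Rotation as R
from rig import sensors, viewer, ticket
def cam(n):
    c=viewer.read_camera(n); q=c["orientation"]; c["R"]=R.from_quat([q[1],q[2],q[3],q[0]]).as_matrix(); c["t"]=np.array(c["xyz"]); return c
def cloud(c):
    v,u=np.mgrid[0:384,0:512]; z=c["range_z"]
    p=np.stack([(u-c["cx"])/c["fx"]*z,(v-c["cy"])/c["fy"]*z,z],-1)
    P=p@c["R"].T+c["t"]; P[z==0]=np.nan; return P
def ray(c,u,v,h):
    d=c["R"]@np.array([(u-c["cx"])/c["fx"],(v-c["cy"])/c["fy"],1]); return c["t"]+d*(h-c["t"][2])/d[2]
def proj(c,P):
    p=(np.atleast_2d(P)-c["t"])@c["R"]; return np.stack([c["fx"]*p[:,0]/p[:,2]+c["cx"],c["fy"]*p[:,1]/p[:,2]+c["cy"]],1)
def save(n,img,s=1): cv2.imwrite(n,cv2.resize(img[...,::-1],None,fx=s,fy=s,interpolation=cv2.INTER_CUBIC))
E
python3 - <<'E'
from h import *
a=cam("scene");b=cam("top")
save("pics/s.png",a["img"],1.5);save("pics/t.png",b["img"],1.5)
print(a["t"],b["t"],a["R"],b["R"],a["fx"]); print(sensors.get_obs())
E
```

```text
pics
[ 1.25812528 -0.76727004  0.89026275] [0.4840726  0.02903764 1.25620191] [[ 0.76801953  0.38997316 -0.5080029 ]
 [ 0.64040114 -0.474699    0.60377748]
 [-0.00569146 -0.78903852 -0.61431736]] [[ 0.02268874 -0.99732918  0.0694243 ]
 [-0.99962241 -0.0237079  -0.0138915 ]
 [ 0.0155003  -0.06908291 -0.9974905 ]] 478.8408619998209
{'time': 0.1, 'joint_positions': array([ 1.06618692e+00,  1.16436358e-01,  1.44216245e+00,  3.70132547e-06,
        1.58400625e+00, -3.77815639e-02]), 'qd': array([-4.63287593e-04, -1.04696032e-05, -1.54176080e-03,  2.50210797e-04,
        1.60196333e-03,  4.42679586e-04]), 'joint_torque': array([ 1.60991531e-03, -7.22887444e+01, -6.23865151e+01,  7.82420347e-02,
        2.28258222e-02, -1.14563454e-04]), 'eef_pos': array([0.3037001 , 0.6026263 , 0.21800249]), 'tool_rot': array([-1.37385423e-04,  2.31300155e-01,  9.72882306e-01, -4.87203191e-04]), 'ft_force': array([ 0.96013891, -0.50660672, -0.85894662]), 'torque': array([-0.03390721,  0.04766274,  0.04557714]), 'grasp_force': 0.0, 'gripper_width': 0.09296836604283813}
```

View pics/s.png

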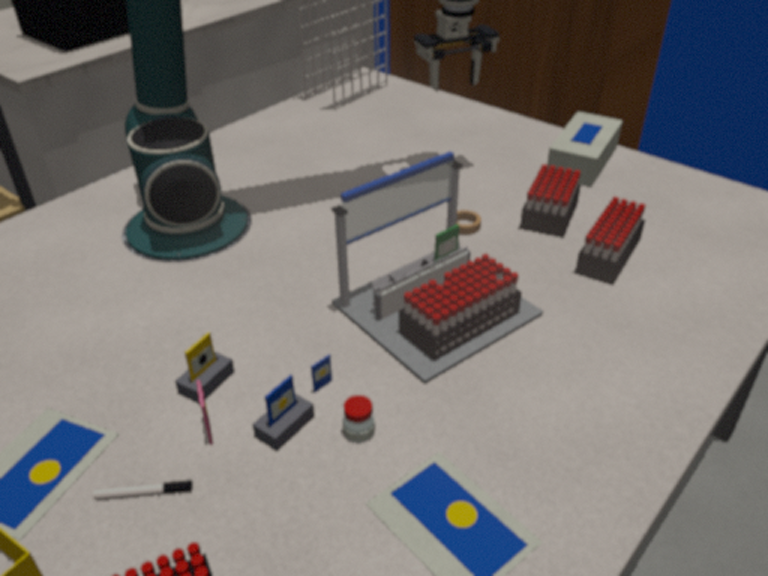

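View pics/t.png

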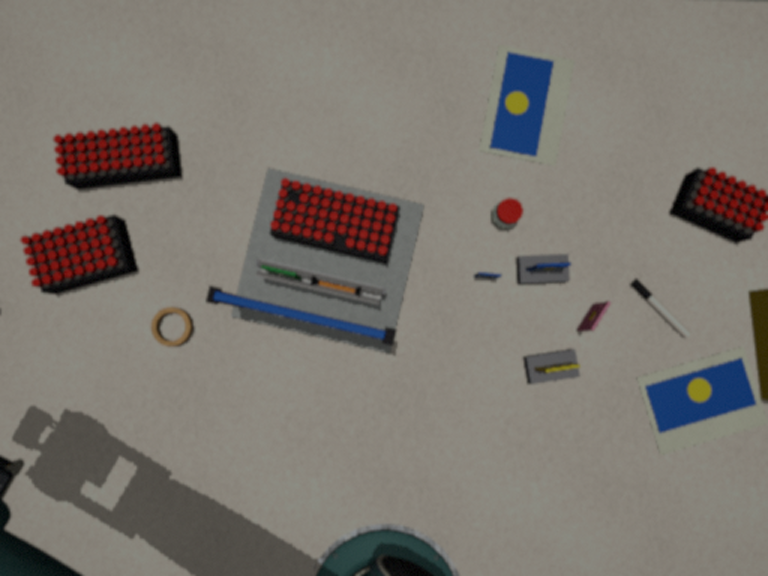

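The blue-holder candidates, in scene px (1.5x), are:
- plate in the stand (281,400)
- small loose blue plate (320,373)
- pink one (204,410), excluded by colour
- flat blue cards (45,470) and (462,515), which are not holders

I choose the stand one because it is the larger and isn't pink. I'll check it in a crop and measure.

```bash
python3 - <<'E'
from h import *
a=cam("scene");b=cam("top")
c1=cv2.resize(a["img"][225:305,100:270],None,fx=4,fy=4,interpolation=cv2.INTER_CUBIC)
cv2.imwrite("pics/c.png",c1[...,::-1])
def hsv(c): return cv2.cvtColor(c["img"],cv2.COLOR_RGB2HSV)
for n,c in (("top",b),("scene",a)):
    P=cloud(c);H=hsv(c)
    blue=((H[...,0]>100)&(H[...,0]<130)&(H[...,1]>110)).astype(np.uint8)
    k,l,s,ce=cv2.connectedComponentsWithStats(blue)
    for i in range(1,k):
        if s[i,4]<25 : continue
        m=l==i; p=P[m]; z=p[:,2]
        q=np.array(np.nonzero(m)[::-1],float).T
        rc=cv2.minAreaRect(q.astype(np.float32))
        print(n,"blue",s[i],ce[i].round(1),np.nanmedian(p,0).round(3),"z",np.nanpercentile(z,[2,98]).round(3),"rect",rc)
    org=((H[...,0]>8)&(H[...,0]<18)&(H[...,1]>120)).astype(np.uint8)
    k,l,s,ce=cv2.connectedComponentsWithStats(org)
    for i in range(1,k):
        if s[i,4]>15: print(n,"or",s[i],ce[i],np.nanmedian(P[l==i],0).round(3))
E
```

```text
top blue [ 327   36   41   68 1693] [347.9  69.3] [ 0.928 -0.243  0.002] z [-0.003  0.007] rect ((347.5682373046875, 69.07083129882812), (30.22553253173828, 63.72054672241211), 10.539183616638184)
top blue [353 175  26   5  60] [366.6 176.7] [ 0.615 -0.272  0.093] z [0.049 0.101] rect ((365.4969177246094, 176.9446258544922), (3.0508511066436768, 25.183387756347656), 86.8201675415039)
top blue [142 194 116  33 684] [198.6 209.7] [0.514 0.144 0.255] z [0.014 0.259] rect ((199.22250366210938, 209.70606994628906), (118.12588500976562, 6.744136810302734), 12.957579612731934)
top blue [ 431  239   72   49 1855] [466.7 263.6] [ 0.386 -0.579  0.002] z [-0.003  0.007] rect ((466.67291259765625, 263.08526611328125), (31.582199096679688, 66.45557403564453), 73.53998565673828)
top or [212 187  26   8  74] [223.97297297 190.75675676] [0.571 0.1   0.058]
top or [102 206  14  23  83] [106.24096386 216.42168675] [0.497 0.422 0.024]
top or [115 207  13  23  66] [123.24242424 219.18181818] [0.49  0.37  0.024]
scene blue [252   0   5  10  38] [253.7   4.7] [-1.092  1.949 -0.164] z [-0.198 -0.13 ] rect 
[... 1318 characters left out ...]
, (3.6039929389953613, 12.401975631713867), 57.9946174621582)
scene blue [   0  280   68   72 1881] [ 27.8 312.9] [ 0.392 -0.578  0.002] z [-0.002  0.005] rect ((26.815319061279297, 312.16717529296875), (29.534814834594727, 87.53462219238281), 43.45184326171875)
scene blue [ 262  309   88   75 2668] [305.6 348.1] [ 0.946 -0.248  0.001] z [-0.002  0.005] rect ((305.7500305175781, 345.7500305175781), (86.97413635253906, 38.18376159667969), 45.0)
scene or [ 261    0   34   55 1101] [273.80926431  20.43233424] [-0.449  1.373  0.019]
scene or [ 293    0  153   99 9521] [377.1386409   38.66873228] [0.211 1.377 0.021]
scene or [293  28  19   5  43] [303.46511628  30.37209302] [-0.222  1.373 -0.006]
```

View pics/c.png

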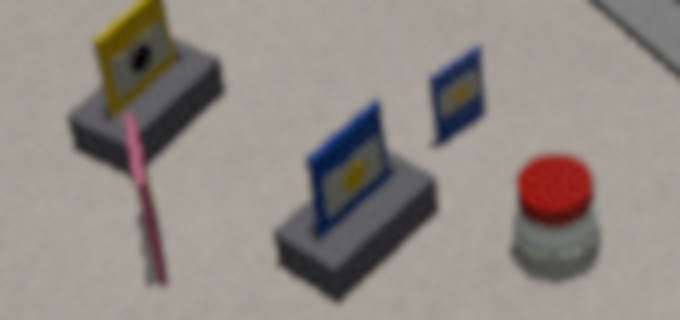

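The crop shows the full-size blue plate, with white insert and yellow dot, in its stand at crop (350,170). The small blue plate stands on the bench at (458,95). Next come the precise poses.

```bash
python3 - <<'E'
from h import *
b=cam("top");a=cam("scene")
def go(c,n):
    P=cloud(c);H=cv2.cvtColor(c["img"],cv2.COLOR_RGB2HSV)
    blue=(H[...,0]>100)&(H[...,0]<130)&(H[...,1]>80)
    def fit(m,h,t):
        v,u=np.nonzero(m); Q=np.array([ray(c,x,y,h)[:2] for x,y in zip(u,v)],np.float32)
        (cx,cy),s,an=cv2.minAreaRect(Q); d=cv2.fitLine(Q,cv2.DIST_L2,0,.01,.01).ravel()
        ye=np.degrees(np.arctan2(d[1],d[0]));
        print(n,t,len(Q),"rect c",round(cx,4),round(cy,4),np.round(s,4),"mean",Q.mean(0).round(4),"lineang",round(ye%180,2),"z",np.nanmedian(P[m][:,2]).round(4)); return Q
    near=lambda x,y,r:(abs(P[...,0]-x)<r)&(abs(P[...,1]-y)<r)
    z=P[...,2]
    m=blue&near(.515,.14,.16)&(z>.235); zz=np.nanpercentile(z[m],[10,50,90]); print(zz); fit(m,zz[1],"handle")
    fit(blue&near(.616,-.275,.06)&(z>.086),.096,"holder")
    G=(H[...,0]>8)&(H[...,0]<20)&(H[...,1]>90)&near(.57,.1,.05); 
    if G.sum()>5: fit(G,.056,"seat")
    gr=(H[...,0]>45)&(H[...,0]<85)&(H[...,1]>80)&near(.6,.18,.07)&(z>.12)
    if gr.sum()>5: fit(gr,.136,"green")
    ye=(H[...,0]>20)&(H[...,0]<35)&(H[...,1]>100)&near(.50,-.275,.08)&(z>.08)
    if ye.sum()>5: fit(ye,.096,"yellow")
    for t,h,mm in (("stand",.032,near(.616,-.275,.1)&(abs(z-.032)<.004)),):
        fit(mm,h,t)
go(b,"top");go(a,"scene")
save("pics/st.png",b["img"][100:250,130:290],4.5)
E
```

```text
[0.25280815 0.25534383 0.2577082 ]
top handle 672 rect c 0.5136 0.1416 [0.259  0.0136] mean [0.5138 0.1425] lineang 78.14 z 0.2553
top holder 54 rect c 0.6156 -0.2752 [0.0052 0.0574] mean [ 0.6157 -0.2753] lineang 94.67 z 0.0954
top seat 92 rect c 0.5709 0.0983 [0.0692 0.0094] mean [0.571  0.0989] lineang 78.41 z 0.0578
top green 55 rect c 0.59 0.1912 [0.0592 0.0058] mean [0.5899 0.1907] lineang 77.85 z 0.136
top yellow 64 rect c 0.4385 -0.2905 [0.0069 0.06  ] mean [ 0.4383 -0.2891] lineang 98.65 z 0.0957
top stand 483 rect c 0.6182 -0.271 [0.2405 0.1128] mean [ 0.6185 -0.2732] lineang 56.72 z 0.0326
[0.24696154 0.2523444  0.25537445]
scene handle 364 rect c 0.5174 0.1337 [0.2562 0.0234] mean [0.5164 0.1268] lineang 78.06 z 0.2523
scene holder 71 rect c 0.6225 -0.2848 [0.0113 0.0549] mean [ 0.6219 -0.2857] lineang 95.88 z 0.0927
scene green 23 rect c 0.5973 0.1852 [0.0516 0.0082] mean [0.5968 0.1885] lineang 84.09 z 0.1329
scene yellow 105 rect c 0.4474 -0.3006 [0.0177 0.0618] mean [ 0.4472 -0.3017] lineang 104.62 z 0.0909
scene stand 460 rect c 0.6293 -0.265 [0.1372 0.1307] mean [ 0.6267 -0.2804] lineang 78.72 z 0.0318
```

View pics/st.png

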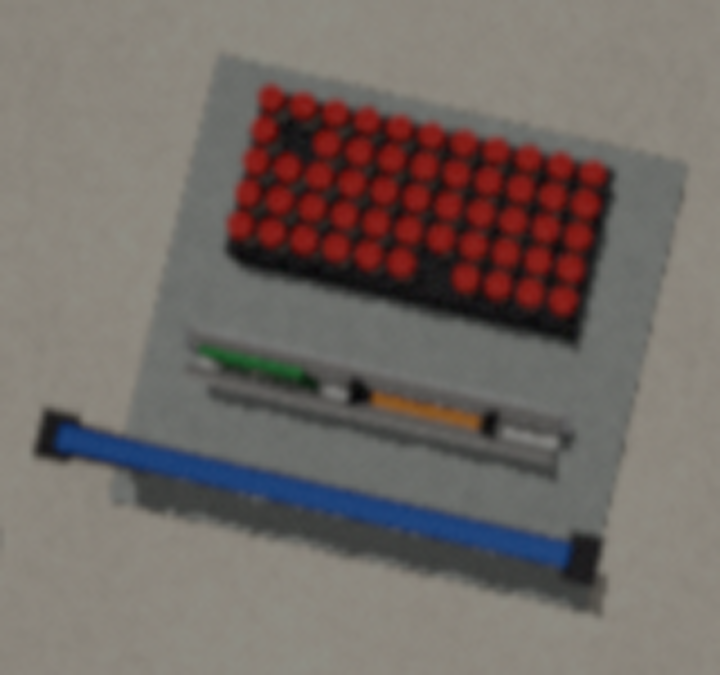

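The picture shows the orange seat between the black cheeks at crop (425,410), green holder at (250,362) and handle bar from (60,435) to (580,552). The handle plus the station offsets predicts bay (.571,.0988), and the seat measured directly gives (.5709,.0983); green agrees too. Station x axis is at -11.9°. Moving over the handle, fingers closing.

```bash
python3 -m creep '{"delta_pos":[[0.28,-0.615,0.24],[0.28,-0.615,0.24],[0.28,-0.615,0.24],[0.28,-0.615,0.24],[0.28,-0.615,0],[0.28,-0.615,0],[0.28,-0.615,0],[0.28,-0.615,0],[0.28,-0.615,0],[0.28,-0.615,0]],"dr":[[0,0,-0.0834],[0,0,-0.0834],[0,0,-0.0834],[0,0,-0.0834],[0,0,-0.0834],[0,0,-0.0834],[0,0,-0.0834],[0,0,-0.0834],[0,0,-0.0834],[0,0,-0.0834]]}' -1
python3 -m creep '{"delta_pos":[[0,0,0],[0,0,0]],"dr":[[0,0,0],[0,0,0]]}'
```

```text
time: 1.55
eef_pos: [0.5142, 0.1399, 0.2908]
tool_rot: [0.0, 0.777, 0.629, 0.0]
ft_force: [0.7, 1.8, 0.1]
gripper_width: 0.0013
grasp_force: 0.0
time: 1.8
eef_pos: [0.5137, 0.1417, 0.2906]
tool_rot: [-0.0, 0.776, 0.631, 0.0]
ft_force: [0.2, 0.4, 0.1]
gripper_width: 0.0008
grasp_force: 0.0
```

```bash
python3 -m creep '{"delta_pos":[[0,0,-0.2],[0,0,-0.2],[0,0,-0.2],[0,0,-0.2],[0,0,-0.2],[0,0,-0.2],[0,0,-0.2],[0,0,-0.2],[0,0,-0.2],[0,0,-0.2]],"dr":[[0,0,0],[0,0,0],[0,0,0],[0,0,0],[0,0,0],[0,0,0],[0,0,0],[0,0,0],[0,0,0],[0,0,0]]}'
python3 -m creep '{"delta_pos":[[0,0,-0.1],[0,0,-0.1],[0,0,-0.06],[0,0,0]],"dr":[[0,0,0],[0,0,0],[0,0,0],[0,0,0]]}'
```

```text
time: 3.05
eef_pos: [0.5138, 0.1415, 0.1397]
tool_rot: [0.0, 0.776, 0.631, 0.0]
ft_force: [-0.1, 2.6, 3.7]
gripper_width: 0.0002
grasp_force: 2.1
time: 3.55
eef_pos: [0.5137, 0.1414, 0.1208]
tool_rot: [0.0, 0.776, 0.631, -0.0]
ft_force: [-0.6, -0.4, 0.7]
gripper_width: 0.0003
grasp_force: 0.0
```

```bash
python3 -m creep '{"delta_pos":[[0,0,-0.02],[0,0,-0.02],[0,0,0]],"dr":[[0,0,0],[0,0,0],[0,0,0]]}'
```

```text
time: 3.92
eef_pos: [0.514, 0.1415, 0.1201]
tool_rot: [0.0, 0.776, 0.631, 0.0]
ft_force: [-9.5, -1.9, 18.8]
gripper_width: 0.0004
grasp_force: 9.4
```

Sash bottomed: handle top at 120 mm and the force rose to 19 N. Moving up and over the holder with the gripper half open.

```bash
python3 -m creep '{"delta_pos":[[0,0,0.43],[0,0,0.43],[0,0,0.43],[0,0,0.43]],"dr":[[0,0,0],[0,0,0],[0,0,0],[0,0,0]]}'
python3 -m creep '{"delta_pos":[[0.17,-0.6945,0],[0.17,-0.6945,0],[0.17,-0.6945,0],[0.17,-0.6945,0],[0.17,-0.6945,0],[0.17,-0.6945,0],[0.17,-0.6945,-0.3],[0.17,-0.6945,-0.4],[0,0,-0.4],[0,0,0]],"dr":[[0,0,0.023],[0,0,0.023],[0,0,0.023],[0,0,0.023],[0,0,0.023],[0,0,0.023],[0,0,0.023],[0,0,0.023],[0,0,0],[0,0,0]]}' -0.1
python3 - <<'E'
from h import *
a=cam("scene");b=cam("top")
o=sensors.get_obs();print(o["eef_pos"],o["gripper_width"])
x=np.hstack([cv2.resize(a["img"][60:320,90:330],(390,422)),cv2.resize(b["img"][100:300,120:420],(400,422))]);save("pics/m.png",x)
P=cloud(a);H=cv2.cvtColor(a["img"],cv2.COLOR_RGB2HSV)
m=(H[...,0]>100)&(H[...,0]<130)&(H[...,1]>80)&(abs(P[...,0]-.52)<.05)&(abs(P[...,1]-.14)<.13)&(P[...,2]>.08)
print("handle z",np.nanpercentile(P[m][:,2],[50,95]))
E
```

```text
time: 4.42
eef_pos: [0.5138, 0.1414, 0.2483]
tool_rot: [0.0, 0.776, 0.631, 0.0]
ft_force: [-0.2, -0.2, 0.3]
gripper_width: 0.0004
grasp_force: 0.0
time: 5.68
eef_pos: [0.6148, -0.2753, 0.162]
tool_rot: [-0.002, 0.677, 0.736, -0.001]
ft_force: [0.5, 0.2, -0.1]
gripper_width: 0.0419
grasp_force: 0.0
[ 0.61600779 -0.27494494  0.16585553] 0.04172554939891872
handle z [0.11748992 0.12155355]
```

View pics/m.png

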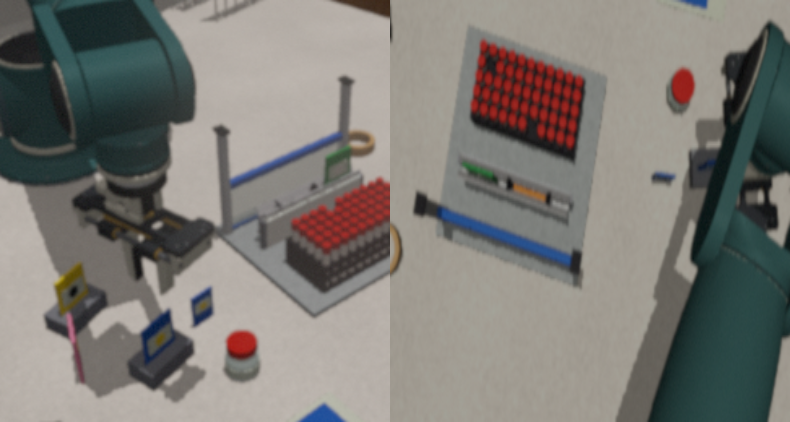

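The sash bar is down at left px (285,160), and the open fingers at (152,268) are above the blue holder at (158,338). Descending and gripping.

```bash
python3 -m creep '{"delta_pos":[[0,0,-0.277],[0,0,-0.277],[0,0,-0.277],[0,0,-0.277],[0,0,-0.277],[0,0,0],[0,0,0]],"dr":[[0,0,0],[0,0,0],[0,0,0],[0,0,0],[0,0,0],[0,0,0],[0,0,0]]}'
python3 -m creep '{"delta_pos":[[0,0,0],[0,0,0],[0,0,0],[0,0,0],[0,0,0]],"dr":[[0,0,0],[0,0,0],[0,0,0],[0,0,0],[0,0,0]]}' -1
```

```text
time: 6.65
eef_pos: [0.6161, -0.2753, 0.0614]
tool_rot: [0.0, 0.677, 0.736, 0.0]
ft_force: [1.1, -0.4, -0.4]
gripper_width: 0.0418
grasp_force: 0.0
time: 7.28
eef_pos: [0.6157, -0.2752, 0.0609]
tool_rot: [-0.0, 0.677, 0.736, -0.0]
ft_force: [-1.4, -1.6, 1.6]
gripper_width: 0.0059
grasp_force: 30.0
```

```bash
python3 -m creep '{"delta_pos":[[0,0,0.15],[0,0,0.25],[0,0,0.3],[0,0,0.35],[0,0,0.4],[0,0,0.4],[0,0,0.35],[0,0,0]],"dr":[[0,0,0],[0,0,0],[0,0,0],[0,0,0],[0,0,0],[0,0,0],[0,0,0],[0,0,0]]}'
python3 -m creep '{"delta_pos":[[-0.0745,0.6225,0],[-0.0745,0.6225,0],[-0.0745,0.6225,0],[-0.0745,0.6225,0],[-0.0745,0.6225,0],[-0.0745,0.6225,0],[-0.0745,0.6225,0],[-0.0745,0.6225,0],[0,0,0],[0,0,0]],"dr":[[0,0,-0.0232],[0,0,-0.0232],[0,0,-0.0232],[0,0,-0.0232],[0,0,-0.0232],[0,0,-0.0232],[0,0,-0.0232],[0,0,-0.0232],[0,0,0],[0,0,0]]}'
python3 - <<'E'
from h import *
a=cam("scene");b=cam("top")
o=sensors.get_obs();print(o["eef_pos"],o["gripper_width"])
save("pics/n.png",a["img"][40:240,200:370],3)
P=cloud(a);H=cv2.cvtColor(a["img"],cv2.COLOR_RGB2HSV)
m=(abs(P[...,0]-.571)<.03)&(abs(P[...,1]-.0985)<.06)&(P[...,2]>.15)&(P[...,2]<.245)
bl=m&(H[...,0]>100)&(H[...,0]<130)&(H[...,1]>80)
lab=m&~((H[...,0]>60)&(H[...,0]<100))
Q=P[bl]; print(len(Q),"z",np.nanpercentile(Q[:,2],[1,99]))
y=np.array([.206,.9785]);s=(Q[:,:2]-[.571,.0985])@y;print("station y",np.percentile(s,[1,99]))
for t,hh in (("face",Q),):
    d=cv2.fitLine(hh[:,:2].astype(np.float32),cv2.DIST_HUBER,0,.001,.001).ravel(); print(t,np.degrees(np.arctan2(d[1],d[0]))%180,d[2:])
E
```

```text
time: 8.28
eef_pos: [0.6164, -0.2754, 0.2296]
tool_rot: [0.002, 0.677, 0.736, 0.001]
ft_force: [0.2, -0.0, -1.1]
gripper_width: 0.0057
grasp_force: 30.0
time: 9.52
eef_pos: [0.571, 0.098, 0.2255]
tool_rot: [0.0, 0.777, 0.63, -0.0]
ft_force: [-0.0, -0.1, -0.6]
gripper_width: 0.0057
grasp_force: 30.0
[0.5711434  0.09740704 0.22558628] 0.005980281341257743
124 z [0.17054816 0.23180787]
station y [-0.03037225  0.02298922]
face 79.13902 [0.5721472 0.0881566]
```

View pics/n.png

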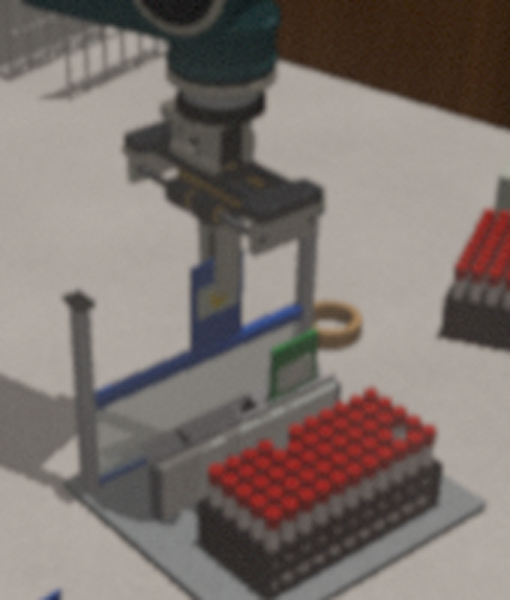

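The holder hangs upright in the grip at (215,305). Face yaw is 79.1° and its centre is on the bay within a millimetre. Lowering to just above the flare, then slowly in.

```bash
python3 -m creep '{"delta_pos":[[0,0,-0.25],[0,0,-0.3],[0,0,-0.3],[0,0,-0.2],[0,0,-0.1],[0,0,0]],"dr":[[0,0,0],[0,0,0],[0,0,0],[0,0,0],[0,0,0],[0,0,0]]}'
python3 -m creep '{"delta_pos":[[0,0,-0.05],[0,0,-0.05],[0,0,-0.05],[0,0,0]],"dr":[[0,0,0],[0,0,0],[0,0,0],[0,0,0]]}'
```

```text
time: 10.38
eef_pos: [0.571, 0.0984, 0.1392]
tool_rot: [-0.0, 0.777, 0.63, -0.0]
ft_force: [-1.5, -0.1, -0.0]
gripper_width: 0.0057
grasp_force: 30.0
time: 10.88
eef_pos: [0.571, 0.0983, 0.128]
tool_rot: [-0.0, 0.777, 0.63, -0.0]
ft_force: [0.0, -0.6, -0.6]
gripper_width: 0.0056
grasp_force: 30.0
```

```bash
python3 -m creep '{"delta_pos":[[0,0,-0.04],[0,0,-0.04],[0,0,-0.04],[0,0,0]],"dr":[[0,0,0],[0,0,0],[0,0,0],[0,0,0]]}'
python3 -m creep '{"delta_pos":[[0,0,-0.04],[0,0,-0.04],[0,0,-0.04],[0,0,0]],"dr":[[0,0,0],[0,0,0],[0,0,0],[0,0,0]]}'
```

```text
time: 11.38
eef_pos: [0.571, 0.0983, 0.119]
tool_rot: [-0.0, 0.777, 0.63, -0.0]
ft_force: [-0.2, -0.7, 0.8]
gripper_width: 0.0061
grasp_force: 30.0
time: 11.88
eef_pos: [0.5711, 0.0983, 0.1103]
tool_rot: [0.0, 0.777, 0.63, 0.0]
ft_force: [-1.0, -0.8, 3.1]
gripper_width: 0.0055
grasp_force: 30.0
```

Contact came at the predicted height with 3 N of spring force and no side load. Pressing home.

```bash
python3 -m creep '{"delta_pos":[[0,0,-0.03],[0,0,-0.03],[0,0,-0.03],[0,0,-0.02],[0,0,0],[0,0,0]],"dr":[[0,0,0],[0,0,0],[0,0,0],[0,0,0],[0,0,0],[0,0,0]]}'
python3 -m creep '{"delta_pos":[[0,0,-0.015],[0,0,-0.01],[0,0,0],[0,0,0]],"dr":[[0,0,0],[0,0,0],[0,0,0],[0,0,0]]}'
```

```text
time: 12.62
eef_pos: [0.5712, 0.0984, 0.1022]
tool_rot: [0.0, 0.777, 0.63, 0.0]
ft_force: [-1.5, -0.4, 5.6]
gripper_width: 0.0058
grasp_force: 30.0
time: 13.12
eef_pos: [0.5712, 0.0984, 0.1008]
tool_rot: [0.0, 0.777, 0.63, 0.0]
ft_force: [-2.5, -0.3, 10.5]
gripper_width: 0.0062
grasp_force: 30.0
```

```bash
python3 -m creep '{"delta_pos":[[0,0,-0.006],[0,0,0],[0,0,0]],"dr":[[0,0,0],[0,0,0],[0,0,0]]}'
python3 - <<'E'
from h import *
a=cam("scene");save("pics/f.png",a["img"][60:300,110:370],2.3)
o=sensors.get_obs();print(o["eef_pos"],o["ft_force"])
P=cloud(a);H=cv2.cvtColor(a["img"],cv2.COLOR_RGB2HSV)
bl=(H[...,0]>100)&(H[...,0]<130)&(H[...,1]>80)
m=bl&(abs(P[...,0]-.571)<.02)&(abs(P[...,1]-.0985)<.05)&(P[...,2]>.1)
print("holder top",np.nanpercentile(P[m][:,2],[90,97,99]))
m=bl&(abs(P[...,0]-.49)<.03)&(abs(P[...,1]-.06)<.06)&(P[...,2]>.08)
print("handle",np.nanpercentile(P[m][:,2],[50,95]))
E
```

```text
time: 13.5
eef_pos: [0.5713, 0.0984, 0.1008]
tool_rot: [0.0, 0.777, 0.63, 0.0]
ft_force: [-5.2, -0.5, 13.8]
gripper_width: 0.0056
grasp_force: 30.0
[0.57128819 0.09837733 0.10076399] [-5.56239927  0.1253554  13.33613403]
holder top [0.13302773 0.13477112 0.13493704]
handle [0.11684495 0.12116579]
```

View pics/f.png

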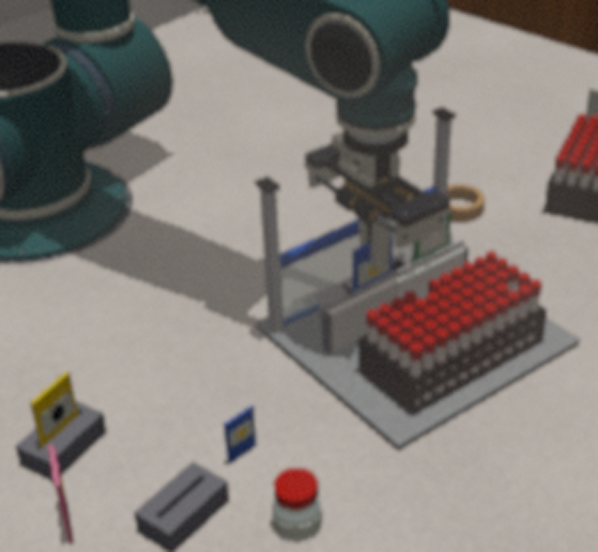

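The holder sits in the bay at (365,265) with its top at 135 mm (expected 136). The sash is down, the blue stand is empty, and the yellow holder, jar and tape are undisturbed. The force of 13 N at an unchanged height means the hard stop is reached.

```bash
python3 -c "
from rig import ticket
print(ticket.hand_in())"
```

```text
the job is handed in; nothing more can be done
None
```

The job is handed in at about 13.5 s of the 58 s allowed: the sash is all the way down and the blue holder is still gripped and pressed against the seat's hard stop, with the yellow holder, tape and jar left alone.

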